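Swap round three things standing on the wrong mats

ROBOT

A 6-joint arm with a two-finger parallel gripper is mounted at the origin on a cart in front of the work surface, level with it; the furniture and walls round the work are solid. World frame = base frame: x ahead of the robot, y to its left, z up, the work surface at z = 0. Lengths are in m, angles in rad, forces in N, time in s.
With the tool pointing down it reaches from about 0.375 to 0.9 m from the base axis. Payload 3.1 kg.
Tool frame: the origin (TCP) lies where the fingers leave the gripper's body, on its centre line; the fingertips stand 73 mm ahead of it and the grasp point (between the pads) lies 54 mm ahead of it; z points along the fingers, y is the line along which they close (so a half turn about z gives the same grasp; the last joint's range is limited). The gripper opens to 85 mm and grips with 20 to 120 N. Pads are 22 mm wide; open, the fingers measure 114 mm over their backs; the gripper's body (76 mm by 85 mm) begins 54 mm behind the grasp point. The pads swing forward as they close: fully open they stand 13 mm farther back than shut.
Start: joints at [1.131, 0.527, 1.433, -0, 1.181, -0.178], TCP at [0.161, 0.604, 0.304] pointing down, gripper open.
Joint ranges: [-3.08, 3.08], [-0.75, 2.2], [0.22, 2.44], [-1.43, 4.57], [0, 2.65], [-2.85, 2.85]. Speed limits (rad/s): [2.79, 2.79, 3.14, 3.14, 3.14, 3.14].

INTERFACE

Orientations are given as a unit quaternion [x, y, z, w].
In Python, from station import manip gives the robot as it stands.
- The arm moves only by the tool step_arm, never from a script. Its argument "moves" is one flat list of numbers, 5 for each row, row after row: the opening, from 0 (shut) to 1 (fully open), then the shift along the world's x, y, z scaled (see below), then the turn about the world's z scaled (see below). In form: [fingers, x, y, z, yaw, fingers, x, y, z, yaw, ...]. A call has 1 to 12 rows; each row is the pose to reach, as a shift and turn from the pose commanded when the call began, turning the shorter way round; what a row does not reach only later rows make up. The controller multiplies each number of a shift by 200 mm and each number of a turn by pi rad. A row lasts 1/8 s, in which the tool goes at most 62.5 mm and 10.7 degrees, less where a joint would pass 70% of its speed; a pose out of reach is approached as far as the arm can. A call with a number of a shift or a turn outside -1 to 1 is refused whole. A call with a gripper value outside its range is refused whole. The fingers move at their own pace and stop on an object; "grip_force" is the grip in N (left out, the last holds). Time passes only in rows, so rows that repeat a pose let the fingers close. It gives the time, the measured TCP pose, the force, the opening and the grip force at its end, in the units of the state.
- manip.sense(): the state, without advancing time (a new reading comes with each control period).
- manip.snapshot(name): name is "side" or "top" or "wrist"; returns a dict with "color" (400x640x3 uint8, blue, green, red), "z_map" (400x640 float32, m along the optical axis (not along the pixel's ray), 0 where there is no reading), "fovy" (degrees; the focal length in pixels is half the picture's height over the tangent of half this angle, whatever the lens; pixels are square), "cx", "cy" (the principal point, pixels), "R" (3x3) and "t" (3): a world point X has camera coordinates R X + t; the wrist camera has in their place "mount" (4x4, takes a point from camera to tool coordinates, whose origin is the TCP and whose axes are the flange's). Camera axes: x right, y down, z forward; pixel columns grow to the right and rows downward; lengths in m; the calibration is good to about 2 mm. A picture is of the moment at which its call begins: read the wrist's pose just before it.
- manip.sign_off(): hands the job in; it is judged then, once.
The state is a dict: "t": time; "q": joint angles; "qd": joint speeds; "tau": joint torques, N m; "tcp_pos": TCP position; "tool_rot": TCP orientation; "force": force on the tool from outside, world axes, zero at the start; "ft_torque": the same for the moment, N m; "finger_gap": opening from 0.0 (shut) to 1.0 (fully open); "gripper_force": force on a finger pad.
Only numpy, scipy, OpenCV 4.12 (cv2) and the standard library are available. Lean on these libraries where they do the work, as an engineer would, in place of code of your own. Each camera call takes 0.05 s, during which the arm holds its last target. There are 200 camera calls.

TASK

On the wooden board that covers the hob, the espresso cup, the honey jar and the garlic each stand on the wrong mat. Change them round so that the cup stands in the middle of the round cork mat, the honey jar in the middle of the square white tile and the garlic in the middle of the oblong dark board, all upright as they stand now; the hexagonal dark steel coaster is free to put one of them down meanwhile. Take care not to tip the cup or the jar over on the way, and leave the small spice jar and the taller herb jar where they stand.

Things in the scene. Friction and masses are not known exactly. Their poses are not given: they have to be found in the camera images.
- cup_foot (a point): white espresso cup, open at the top, 52 mm tall, with one ear. This point is the centre of its foot, on the underside; z points up the cup's axis. Round body 44 mm wide at the foot, 62 mm at the rim (about 60 mm at 35 mm height). The ear points along -y of this frame and reaches 58 mm from the axis; so the body can be gripped from above along the frame's x axis, clear of the ear. About 0.13 kg. At the start it stands on the square white tile.
- honey_jar: honey jar with a dark brown lid, round, 64 mm in diameter, 99 mm tall, origin at the centre of its underside, z up along its axis. About 0.42 kg. At the start it stands on the oblong dark board.
- garlic: whole garlic bulb, pale, roundish: 60 x 57 mm, 58 mm tall with its tip, widest at about 25 mm height; origin at the centre of its underside, z up along its axis (root below, tip up). About 0.04 kg. At the start it stands on the round cork mat.
- cork_mat: round cork mat, 110 mm in diameter, 8 mm thick, fixed. Its origin is the centre of its underside, which lies on the cover board (height z = 0.034). The cup belongs on it.
- white_tile: square white ceramic tile, 105 x 105 mm, 8 mm thick, fixed. Its origin is the centre of its underside, which lies on the cover board (height z = 0.034). The honey jar belongs on it.
- oblong_board: oblong dark wooden board, 80 mm (its x) by 140 mm (its y), 8 mm thick, fixed. Its origin is the centre of its underside, which lies on the cover board (height z = 0.034). The garlic belongs on it.
- hex_coaster: hexagonal dark grey steel coaster, 90 mm across its flats, 8 mm thick, fixed. Its origin is the centre of its underside, which lies on the cover board (height z = 0.034). Empty at the start; free for putting a thing down meanwhile.
- spice_jar: small glass spice jar with a grey-white lid, 52 mm in diameter, 62 mm tall, standing loose on the cover board between the mats; origin at the centre of its underside, z up along its axis. To be left alone.
- herb_jar: slim herb jar with a label and a white cap, 47 mm in diameter, 98 mm tall, standing loose on the cover board beyond the mats on the robot's left; origin at the centre of its underside, z up along its axis. To be left alone. (Behind the mats, beyond x = 0.70, stand a rice jar, a canister and a green and white mug, up to z = 0.18. On the robot's right a coffee maker and, above it, a shelf with a microwave fill the space beyond x = 0.37 and y = -0.47: keep the arm out of there.)

How it is judged:
At the end, for the whole second after the job is handed in: Cup foot within 15 mm of the centre of the round mat, honey jar of the square tile, garlic of the oblong board, each resting on it; cup and jar upright within 0.12 rad, garlic root down within 0.35 rad; all released and at rest (horizontal distance between cup_foot and cork_mat below 0.015 m and z of cup_foot in the frame of cork_mat between 0.004 and 0.014 m and angle between each of cup_foot, honey_jar's own z axis and vertical below 0.12 rad and horizontal distance between honey_jar and white_tile below 0.015 m and z of honey_jar in the frame of white_tile between 0.004 and 0.014 m and horizontal distance between garlic and oblong_board below 0.015 m and z of garlic in the frame of oblong_board between 0.004 and 0.014 m and angle between garlic's own z axis and vertical below 0.35 rad and linear speed of each of honey_jar, garlic below 0.02 m/s); the robot touches nothing.
It fails at once if the cup or the honey jar is tipped over (more than 0.6 rad) (angle between any of cup_foot, honey_jar's own z axis and vertical above 0.6 rad).
It fails at once if the spice jar or the herb jar is moved by more than 20 mm or tipped (distance of any of spice_jar, herb_jar from where it was at the start of the episode above 0.02 m or angle between any of spice_jar, herb_jar's own z axis and vertical above 0.4 rad).
It also fails if it takes over 109 s, if anything falls off the work surface, if the arm or the gripper's body presses on something with over 40 N, if the wrist force passes 120 N, or if a joint passes its speed limit or range.

## Working session

There is one attempt and no reset: what is moved stays moved. The work goes in short steps, Python scripts to look and compute and a tool call to move; the robot and the scene stay as the last step left them, time stands still between calls to the robot, and variables do not carry over. Pictures are saved under pics/ and viewed, at most 14 in all, crops included, and the job is handed in when it is done.

Besides the shell and the picture viewer there is one more tool, called after "Emit:" by a JSON object that holds its "name" and its "arguments". step_arm: Moves the arm, as the interface text tells. Its arguments: {"type":"object","properties":{"moves":{"type":"array","items":{"type":"number"}},"grip_force":{"type":"number"}},"required":["moves"]}

```bash
mkdir -p pics && ls && python3 - <<'E'
from station import manip
import cv2,numpy as np
s=manip.sense();print({k:np.round(v,3) for k,v in s.items()})
for n in("top","side"):
    p=manip.snapshot(n);cv2.imwrite(f"pics/{n}0.png",p["color"]);np.savez(f"{n}0.npz",**p)
    print(n,p["fovy"],p["cx"],p["cy"],np.round(p["R"],3).tolist(),np.round(p["t"],3))
E
```

```text
pics
{'t': np.float64(0.0), 'q': array([ 1.132,  0.528,  1.434, -0.   ,  1.181, -0.178]), 'qd': array([ 0.002,  0.002,  0.001, -0.   , -0.001,  0.   ]), 'tau': array([ 0.0000e+00, -4.4236e+01, -1.7803e+01, -0.0000e+00,  8.0000e-03,
        0.0000e+00]), 'tcp_pos': array([0.161, 0.603, 0.303]), 'tool_rot': array([ 0.13 ,  0.992, -0.001, -0.   ]), 'force': array([ 0.026, -0.444,  0.347]), 'ft_torque': array([-0.044, -0.059,  0.021]), 'gripper_force': np.float64(0.0), 'finger_gap': np.float64(0.999)}
top 53.58118909189909 322.60525627643324 196.13158996424025 [[0.014, -1.0, 0.012], [-0.999, -0.014, -0.048], [0.049, -0.012, -0.999]] [0.298 0.541 0.887]
side 57.029752874546745 314.3224608591609 198.5665555860363 [[-1.0, 0.0, -0.017], [0.016, 0.393, -0.919], [0.006, -0.92, -0.393]] [ 0.562 -0.044  1.158]
```

View pics/top0.png

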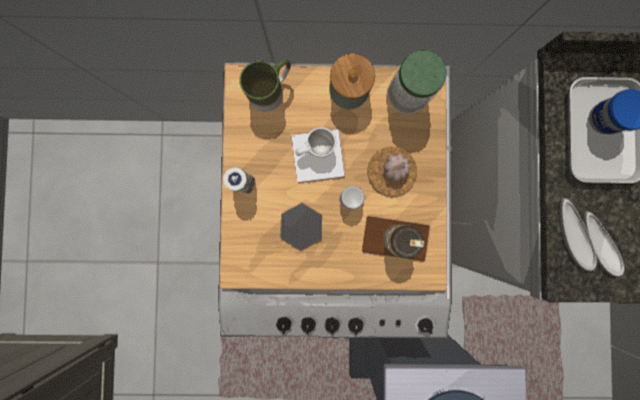

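View pics/side0.png

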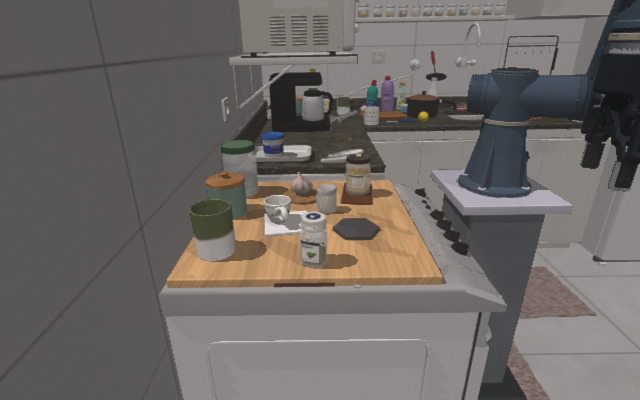

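The top view shows the tile at (318,156) with the cup at (320,143), its ear to the left. The cork with the garlic is at (393,171), and the oblong board at (397,240) with the honey jar at (405,240). The hex coaster is at (302,227), the spice jar at (352,198) and the herb jar at (237,180). Next I'll measure positions with depth and masks.

```bash
cat > h.py <<'E'
import numpy as np,cv2
def ray(p,px,z,R=None,t=None):
    "pixels -> world points on plane z"
    R=p["R"] if R is None else R; t=p["t"] if t is None else t
    f=200/np.tan(np.radians(float(p["fovy"]))/2); px=np.atleast_2d(px).astype(float)
    d=np.c_[(px[:,0]-p["cx"])/f,(px[:,1]-p["cy"])/f,np.ones(len(px))]@R
    c=-R.T@t
    return c+d*((z-c[2])/d[:,2])[:,None]
def cloud(p,R=None,t=None):
    R=p["R"] if R is None else R; t=p["t"] if t is None else t
    f=200/np.tan(np.radians(float(p["fovy"]))/2); Z=p["z_map"]
    v,u=np.mgrid[:400,:640]
    X=np.dstack([(u-p["cx"])/f*Z,(v-p["cy"])/f*Z,Z])
    W=(X-t)@R; W[Z==0]=np.nan
    return W
E
python3 - <<'E'
from h import *
p=np.load("top0.npz");W=cloud(p);c=p["color"].astype(int)
print("cam",-p["R"].T@p["t"])
win={"cup":(292,125,345,165),"garlic":(378,148,415,190),"honey":(380,220,428,262),"spice":(338,183,366,212),"herb":(220,165,258,198)}
top={"cup":.094,"garlic":.1,"honey":.141,"spice":.096,"herb":.132}
for n,(a,b,d,e) in win.items():
    w=W[b:e,a:d].reshape(-1,3);print(n,"zmax",np.nanpercentile(w[:,2],[90,99]).round(3),end=" ")
    s=w[w[:,2]>top[n]-(.04 if n=="garlic" else .014)]
    (x,y),r=cv2.minEnclosingCircle(s[:,:2].astype(np.float32));print("mean",s.mean(0).round(3),"mid",((s.max(0)+s.min(0))/2).round(3),"circ",round(x,3),round(y,3),round(r,3),len(s))
print("board z",np.nanmedian(W[260:280,240:290,2]))
B,G,Rr=c[...,0],c[...,1],c[...,2]
tile=((c.min(2)>165)).astype(np.uint8);dark=((c.max(2)<85)).astype(np.uint8);obl=((Rr<110)&(Rr>B+15)).astype(np.uint8)
for n,m,(a,b,d,e) in [("tile",tile,(285,122,350,186)),("hex",dark,(275,200,328,255)),("obl",obl,(358,212,434,264))]:
    k=m*0;k[b:e,a:d]=m[b:e,a:d]
    cs,_=cv2.findContours(k,0,2);cc=max(cs,key=cv2.contourArea)
    q=ray(p,cc[:,0],.042);r=cv2.minAreaRect((q[:,:2]*1000).astype(np.float32));print(n,np.round(r[0]),np.round(r[1]),round(r[2],1))
E
```

```text
cam [0.49331314 0.31611889 0.90859667]
cup zmax [0.089 0.094] mean [0.643 0.324 0.09 ] mid [0.646 0.324 0.088] circ 0.641 0.324 0.044 306
garlic zmax [0.083 0.094] mean [0.596 0.152 0.079] mid [0.597 0.151 0.081] circ 0.597 0.15 0.029 524
honey zmax [0.141 0.142] mean [0.445 0.143 0.14 ] mid [0.444 0.143 0.136] circ 0.444 0.143 0.032 873
spice zmax [0.096 0.098] mean [0.531 0.246 0.095] mid [0.532 0.247 0.09 ] circ 0.532 0.246 0.024 419
herb zmax [0.132 0.134] mean [0.562 0.48  0.131] mid [0.562 0.481 0.127] circ 0.562 0.481 0.024 448
board z 0.03331286932748573
tile [630. 319.] [113. 104.] 8.1
hex [465. 349.] [78. 96.] 32.6
obl [445. 146.] [136.  79.] 82.3
```

```bash
python3 - <<'E'
import cv2
i=cv2.imread("pics/top0.png")[115:265,220:435];cv2.imwrite("pics/crop0.png",cv2.resize(i,None,fx=3.7,fy=3.7,interpolation=cv2.INTER_CUBIC))
E
```

```text
(no output)
```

View pics/crop0.png

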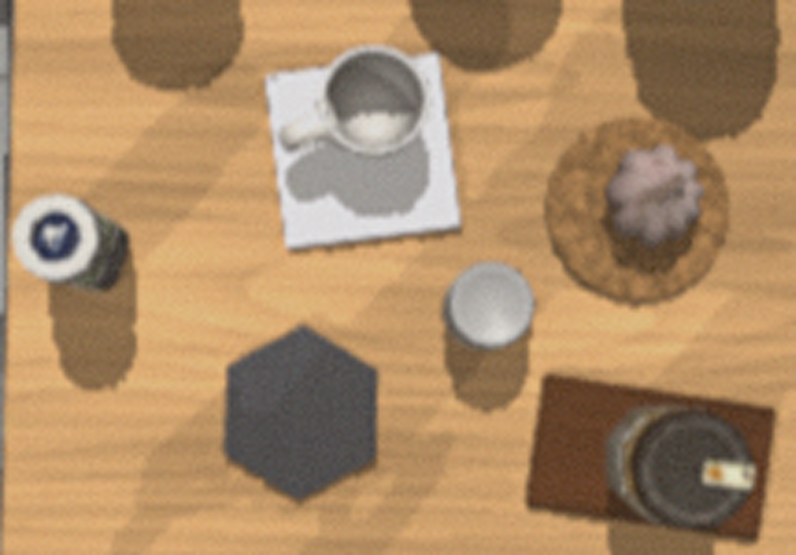

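Tile corners, the cork circle, the oblong corners and the hexagon are all clear in the crop. The tile centre is at (363,151), the cork at (636,210), the oblong at (651,459), the hex at (301,413), the cup rim at (375,99.5) and the ear tip at (284,138). I'll convert these to world coordinates and check the clearance at the back.

```bash
python3 - <<'E'
from h import *
p=np.load("top0.npz");W=cloud(p)
f=lambda P,z:(ray(p,np.array(P)/3.7+[219.63,114.63],z)[:,:2]*1000).round(1)
t=f([(267,74),(438,54),(460,229),(288,248)],.042);print("tile",t.mean(0),np.linalg.norm(t-np.roll(t,1,0),axis=1).round())
t=f([(545,376),(776,410),(755,541),(528,508)],.042);print("obl",t.mean(0),np.linalg.norm(t-np.roll(t,1,0),axis=1).round())
t=f([(545,210),(728,210),(636,118),(636,303)],.042);print("cork",t)
t=f([(225,413),(378,413),(301,324),(301,502)],.042);print("hex",t)
t=f([(326,99),(424,99),(375,46),(375,153)],.094);print("cup rim",t,t.mean(0)); e=f([(286,138)],.07)[0]-t.mean(0);print("ear",e,np.degrees(np.arctan2(e[1],e[0])))
# rim by depth
s=W[122:165,300:345].reshape(-1,3);s=s[s[:,2]>.087];r=cv2.minAreaRect((s[:,:2]*1000).astype(np.float32));print("rimdepth",r)
q=np.load("side0.npz")
for n,P in(("top",p),("side",q)):
    w=cloud(P).reshape(-1,3);w=w[(w[:,2]>.1)&(w[:,2]<.2)&(w[:,0]>.62)&(w[:,0]<.85)]
    for a in np.arange(.06,.5,.04):
        k=w[(w[:,1]>a)&(w[:,1]<a+.04)]
        if len(k)>5:print(n,a.round(2),"xmin",np.percentile(k[:,0],2).round(3),len(k))
E
```

```text
tile [625.025 317.775] [105. 103. 106. 103.]
obl [445.025 145.3  ] [ 78. 138.  78. 135.]
cork [[591.4 209.3]
 [593.1 100.1]
 [647.4 155.3]
 [536.8 154.7]]
hex [[468.5 397. ]
 [469.7 306.9]
 [521.6 353.1]
 [416.9 351.4]]
cup rim [[646.1 339. ]
 [647.  284.1]
 [676.5 312. ]
 [616.1 311.1]] [646.425 311.55 ]
ear [-18.825  50.75 ] 110.35162847256473
rimdepth ((646.5399169921875, 316.7522888183594), (70.87638854980469, 60.444488525390625), 80.41887664794922)
top 0.06 xmin 0.726 367
top 0.1 xmin 0.719 1172
top 0.14 xmin 0.725 802
top 0.18 xmin 0.745 167
top 0.22 xmin 0.731 877
top 0.26 xmin 0.734 645
top 0.38 xmin 0.727 300
top 0.42 xmin 0.721 284
top 0.46 xmin 0.731 159
side 0.06 xmin 0.731 39
side 0.1 xmin 0.718 233
side 0.14 xmin 0.725 855
side 0.18 xmin 0.75 15
side 0.22 xmin 0.73 213
side 0.26 xmin 0.733 556
side 0.38 xmin 0.733 425
side 0.42 xmin 0.721 229
side 0.46 xmin 0.73 589
```

Emit:
{"name": "step_arm", "arguments": {"moves": [1,0.95,-1,-0.2,0,1,0.95,-1,-0.2,0,1,0.95,-1,-0.2,0,1,0.95,-1,-0.2,0,1,0.95,-1,-0.2,0], "grip_force": 25}}

```text
t: 0.72
tcp_pos: [0.3527, 0.4013, 0.2631]
tool_rot: [0.132, 0.991, -0.001, -0.0]
force: [-0.2, 0.3, -0.0]
finger_gap: 1.002
gripper_force: 0.0
```

Emit:
{"name": "step_arm", "arguments": {"moves": [1,1,-1,-0.2,0,1,1,-1,-0.2,0,1,1,-1,-0.2,0,1,1,-1,-0.2,0,1,1,-1,-0.2,0]}}

```text
t: 1.35
tcp_pos: [0.5531, 0.2013, 0.2231]
tool_rot: [0.131, 0.991, -0.0, -0.0]
force: [-0.1, 0.4, 0.1]
finger_gap: 1.004
gripper_force: 0.0
```

Emit:
{"name": "step_arm", "arguments": {"moves": [1,0.22,-0.25,0,0,1,0.22,-0.25,0,0,1,0.22,-0.25,0,0]}}

```text
t: 1.72
tcp_pos: [0.5947, 0.1535, 0.2233]
tool_rot: [0.131, 0.991, -0.0, -0.001]
force: [-0.6, -0.6, 0.5]
finger_gap: 1.006
gripper_force: 0.0
```

```bash
cat >> h.py <<'E'
from scipy.spatial.transform import Rotation as Ro
def wrist(name):
    from station import manip
    s=manip.sense();p=manip.snapshot("wrist");cv2.imwrite(f"pics/{name}.png",p["color"])
    T=np.eye(4);T[:3,:3]=Ro.from_quat(s["tool_rot"]).as_matrix();T[:3,3]=s["tcp_pos"];T=T@p["mount"]
    R=T[:3,:3].T;return p,R,-R@T[:3,3],s
E
python3 - <<'E'
from h import *
p,R,t,s=wrist("w1");print(s["tcp_pos"],-R.T@t)
w=cloud(p,R,t).reshape(-1,3);k=w[(w[:,2]>.055)&(abs(w[:,0]-.597)<.045)&(abs(w[:,1]-.151)<.045)&(w[:,2]<.11)]
print(len(k),k[:,2].max(),((k.max(0)+k.min(0))/2).round(3),(k.max(0)-k.min(0)).round(3),k.mean(0).round(3), cv2.minEnclosingCircle(k[:,:2].astype(np.float32)))
E
```

```text
[0.59466147 0.15346745 0.22327584] [0.52318038 0.1724425  0.29406496]
4353 0.10165728447685786 [0.595 0.148 0.08 ] [0.058 0.057 0.044] [0.591 0.15  0.081] ((0.595277726650238, 0.14735139906406403), 0.02948226034641266)
```

View pics/w1.png

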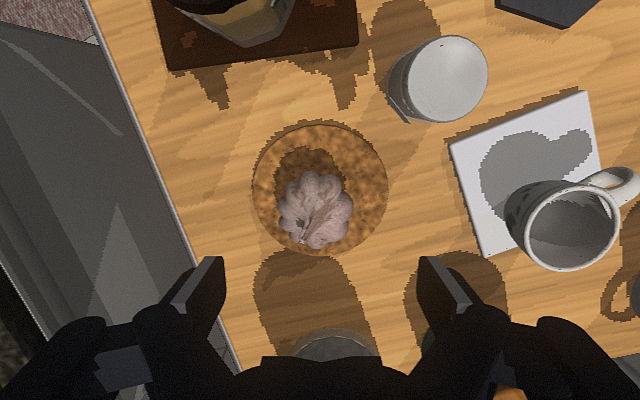

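The garlic is centred between the fingers, at (315,208) on the cork (320,188). Measured at (0.595,0.149), it agrees with the top view. Descending and gripping.

Emit:
{"name": "step_arm", "arguments": {"moves": [1,0,-0.02,-0.25,0,1,0,-0.02,-0.51,0,1,0,-0.02,-0.51,0,1,0,-0.02,-0.51,0,0,0,-0.02,-0.51,0,0,0,-0.02,-0.51,0,0,0,-0.02,-0.51,0,0,0,-0.02,-0.51,0,0,0,-0.02,-0.51,0,0,0,-0.02,-0.51,0]}}

```text
t: 3.02
tcp_pos: [0.5962, 0.1501, 0.1246]
tool_rot: [0.13, 0.991, 0.001, 0.002]
force: [-1.3, 0.5, 7.3]
finger_gap: 0.621
gripper_force: 25.1
```

The pads sit above the widest part: the gap is 53 mm and there is upward force. I'll reopen, go 6 mm lower and grip again.

Emit:
{"name": "step_arm", "arguments": {"moves": [1,0,0,0,0,1,0,0,0,0,1,0,-0.01,-0.03,0,1,0,-0.01,-0.03,0,0,0,-0.01,-0.03,0,0,0,-0.01,-0.03,0,0,0,-0.01,-0.03,0,0,0,-0.01,-0.03,0,0,0,-0.01,-0.03,0,0,0,-0.01,-0.03,0]}}

```text
t: 4.28
tcp_pos: [0.5952, 0.1479, 0.1162]
tool_rot: [0.13, 0.992, 0.0, 0.0]
force: [-0.9, 0.3, 4.3]
finger_gap: 0.613
gripper_force: 25.5
```

Emit:
{"name": "step_arm", "arguments": {"moves": [0,0,0,0.1,0,0,0,0,0.3,0,0,0,0,0.5,0,0,0,0,0.5,0,0,0,0,0.5,0]}}

```text
t: 4.9
tcp_pos: [0.5944, 0.1478, 0.215]
tool_rot: [0.13, 0.992, -0.0, -0.001]
force: [0.3, 0.1, 0.3]
finger_gap: 0.616
gripper_force: 25.6
```

```bash
python3 - <<'E'
from h import *
from station import manip
p,R,t,s=wrist("w2");print(s["tcp_pos"],s["finger_gap"])
w=cloud(p,R,t).reshape(-1,3);m=s["tcp_pos"]
cv2.imwrite("pics/s2.png",manip.snapshot("side")["color"][60:260,180:520])
E
```

```text
[0.59441966 0.14777416 0.21501311] 0.6159996729970801
```

View pics/w2.png

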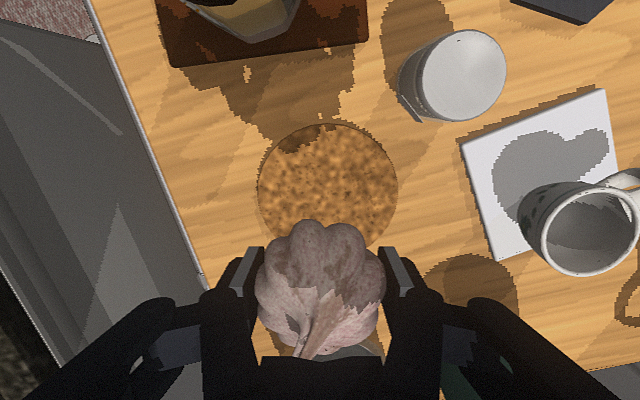

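The garlic is held upright between the fingers at (322,290). Carrying it to the hex coaster.

Emit:
{"name": "step_arm", "arguments": {"moves": [0,-0.13,0.2,0,0,0,-0.28,0.45,0,0,0,-0.45,0.7,0,0,0,-0.63,1,0,0,0,-0.63,1,0,0,0,-0.63,1,-0.2,0,0,-0.63,1,-0.4,0,0,-0.63,1,-0.48,0,0,-0.63,1,-0.49,0,0,-0.63,1,-0.495,0]}}

```text
t: 6.25
tcp_pos: [0.47, 0.3478, 0.1176]
tool_rot: [0.13, 0.991, 0.0, 0.001]
force: [-0.0, -0.0, 0.1]
finger_gap: 0.612
gripper_force: 25.5
```

Emit:
{"name": "step_arm", "arguments": {"moves": [0,0,0,-0.01,0,0,0,0,-0.01,0,0.8,0,0,-0.01,0,0.95,0,0,-0.01,0,0.95,0,0,-0.01,0,0.95,0,0,0.1,0,0.95,0,0,0.3,0,0.95,0,0,0.6,0,0.95,0,0,0.6,0]}}

```text
t: 7.38
tcp_pos: [0.4716, 0.3492, 0.2419]
tool_rot: [0.13, 0.992, 0.003, 0.005]
force: [0.5, -0.2, -1.1]
finger_gap: 0.95
gripper_force: 0.0
```

Emit:
{"name": "step_arm", "arguments": {"moves": [1,0.2,-0.03,0,-0.06,1,0.4,-0.08,0,-0.12,1,0.6,-0.12,0,-0.18,1,0.85,-0.17,0,-0.24,1,0.85,-0.17,0,-0.3,1,0.85,-0.17,0,-0.305,1,0.85,-0.17,0,-0.305,1,0.85,-0.17,0,-0.305,1,0.85,-0.17,0,-0.305]}}

```text
t: 8.5
tcp_pos: [0.6387, 0.3142, 0.2371]
tool_rot: [0.572, 0.82, 0.0, 0.0]
force: [-0.7, 0.3, -0.5]
finger_gap: 1.006
gripper_force: 0.0
```

```bash
python3 - <<'E'
from h import *
p,R,t,s=wrist("w3");print(s["tcp_pos"],Ro.from_quat(s["tool_rot"]).as_matrix()[:,1])
W=cloud(p,R,t);w=W.reshape(-1,3)
k=w[(w[:,2]>.089)&(w[:,2]<.1)&(abs(w[:,0]-.6465)<.06)&(abs(w[:,1]-.314)<.06)]
print(len(k),((k.max(0)+k.min(0))/2).round(3),(k.max(0)-k.min(0)).round(3))
# circle LSQ on rim with ear rejection
for _ in range(6):
    A=np.c_[2*k[:,:2],np.ones(len(k))];b=(k[:,:2]**2).sum(1);x=np.linalg.lstsq(A,b,rcond=None)[0];r=np.sqrt(x[2]+x[0]**2+x[1]**2)
    d=np.hypot(k[:,0]-x[0],k[:,1]-x[1])-r;k=k[abs(d)<max(.004,2*d.std())]
print("rim",x[:2].round(4),r.round(4))
e=w[(w[:,2]>.05)&(w[:,2]<.1)];d=np.hypot(e[:,0]-x[0],e[:,1]-x[1]);e=e[(d>.04)&(d<.062)];m=np.median(e,0)-np.r_[x[:2],0];print("ear",len(e),np.degrees(np.arctan2(m[1],m[0])))
E
```

```text
[0.63869651 0.31418716 0.2371086 ] [9.38262603e-01 3.45923815e-01 4.79609587e-05]
2187 [0.645 0.32  0.092] [0.061 0.08  0.007]
rim [0.6442 0.3124] 0.0291
ear 520 112.57510205992048
```

View pics/w3.png

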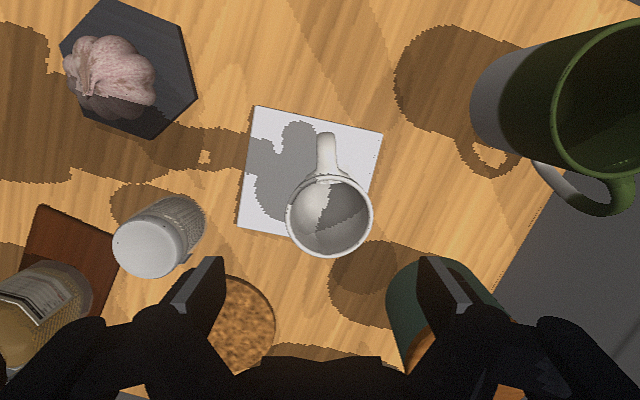

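The cup rim is at (330,215) with the ear pointing straight up the picture, so the finger line is perpendicular to the ear. The cup is at (0.6445,0.3125). The garlic stands on the hex at (110,75). Descending on the cup.

Emit:
{"name": "step_arm", "arguments": {"moves": [1,0.025,-0.01,0,0,1,0.025,-0.01,-0.15,0,1,0.025,-0.01,-0.4,0,1,0.025,-0.01,-0.53,0,1,0.025,-0.01,-0.54,0,1,0.025,-0.01,-0.54,0,0,0.025,-0.01,-0.54,0,0,0.025,-0.01,-0.54,0,0,0.025,-0.01,-0.54,0,0,0.025,-0.01,-0.54,0,0,0.025,-0.01,-0.54,0,0,0.025,-0.01,-0.54,0]}}

```text
t: 10.05
tcp_pos: [0.6452, 0.3122, 0.1312]
tool_rot: [0.572, 0.82, 0.001, 0.001]
force: [-1.6, -0.0, 6.3]
finger_gap: 0.696
gripper_force: 26.5
```

Emit:
{"name": "step_arm", "arguments": {"moves": [0,0,0,0.05,0,0,0,0,0.2,0,0,0,0,0.4,0,0,0,0,0.5,0,0,-0.05,-0.15,0.5,0,0,-0.12,-0.35,0.5,0,0,-0.2,-0.6,0.5,0,0,-0.265,-0.785,0.5,0,0,-0.265,-0.785,0.5,0,0,-0.265,-0.785,0.5,0]}}

```text
t: 11.3
tcp_pos: [0.5914, 0.155, 0.2289]
tool_rot: [0.573, 0.82, 0.0, -0.0]
force: [0.8, 0.8, -1.1]
finger_gap: 0.697
gripper_force: 27.5
```

```bash
python3 - <<'E'
from h import *
from station import manip
p,R,t,s=wrist("w4");print(s["tcp_pos"],s["finger_gap"],s["force"])
c=p["color"].astype(int)
W=cloud(p,R,t)
# mat top points by depth: heights .038-.047
m=((abs(W[...,2]-.0425)<.003)&(abs(W[...,0]-.592)<.075)&(abs(W[...,1]-.155)<.075)).astype(np.uint8)
m=cv2.morphologyEx(m,cv2.MORPH_OPEN,np.ones((3,3)))
k=W[m>0];print(len(k),k.min(0),k.max(0))
e=cv2.convexHull(k[:,:2].astype(np.float32));print(cv2.minEnclosingCircle(e))
cv2.imwrite("pics/s4.png",manip.snapshot("side")["color"][60:280,180:520])
E
```

```text
[0.5913577  0.15501238 0.2288956 ] 0.6973304684759791 [ 0.81813655  0.78001852 -1.14269213]
7606 [0.53694841 0.10917862 0.03953018] [0.6463959  0.2078024  0.04494783]
((0.591596782207489, 0.1532595008611679), 0.05494237691164017)
```

View pics/w4.png

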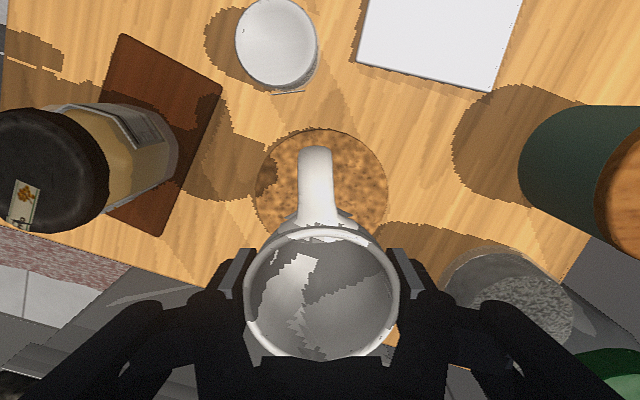

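View pics/s4.png

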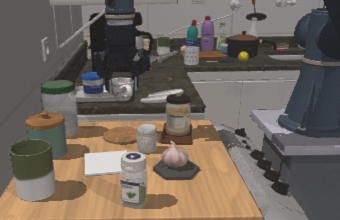

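The cup is held upright with its rim at (322,295), above the cork. In the side view the garlic stands upright on the hex. The cork centre is (0.5916,0.154), so I'll lower and release.

Emit:
{"name": "step_arm", "arguments": {"moves": [0,0,-0.007,-0.15,0,0,0,-0.007,-0.3,0,0,0,-0.007,-0.42,0,0,0,-0.007,-0.475,0,0,0,-0.007,-0.485,0,0,0,-0.007,-0.49,0,0,0,-0.007,-0.49,0]}}

```text
t: 12.28
tcp_pos: [0.5916, 0.1536, 0.1317]
tool_rot: [0.572, 0.82, 0.001, 0.001]
force: [0.7, -0.6, -1.7]
finger_gap: 0.701
gripper_force: 27.5
```

Emit:
{"name": "step_arm", "arguments": {"moves": [0,0,0,-0.005,0,0,0,0,-0.005,0,0.8,0,0,-0.005,0,1,0,0,-0.005,0,1,0,0,-0.005,0,1,0,0,0.05,0,1,0,0,0.2,0,1,0,0,0.4,0,1,0,0,0.6,0,1,0,0,0.7,0,1,0,0,0.7,0,1,0,0,0.7,0]}}

```text
t: 13.78
tcp_pos: [0.5905, 0.1534, 0.2702]
tool_rot: [0.572, 0.82, -0.0, -0.001]
force: [-0.3, -0.3, -1.4]
finger_gap: 0.997
gripper_force: 0.0
```

```bash
python3 - <<'E'
from h import *
p,R,t,s=wrist("w5");print(s["tcp_pos"])
w=cloud(p,R,t).reshape(-1,3)
k=w[(w[:,2]>.087)&(w[:,2]<.1)&(abs(w[:,0]-.592)<.05)&(abs(w[:,1]-.155)<.05)];print(len(k),k[:,2].max())
for _ in range(6):
    A=np.c_[2*k[:,:2],np.ones(len(k))];b=(k[:,:2]**2).sum(1);x=np.linalg.lstsq(A,b,rcond=None)[0];r=np.sqrt(x[2]+x[0]**2+x[1]**2)
    d=np.hypot(k[:,0]-x[0],k[:,1]-x[1])-r;k=k[abs(d)<max(.004,2*d.std())]
print("rim",x[:2].round(4),r.round(4),"tilt",np.linalg.lstsq(np.c_[k[:,:2]-x[:2],np.ones(len(k))],k[:,2],rcond=None)[0].round(3))
E
```

```text
[0.59046362 0.15341181 0.27024903]
1911 0.09588587687770567
rim [0.5904 0.1537] 0.0291 tilt [0.003 0.005 0.092]
```

Emit:
{"name": "step_arm", "arguments": {"moves": [1,-0.2,-0.01,0,0,1,-0.45,-0.03,0,0,1,-0.73,-0.05,0,0,1,-0.73,-0.05,0,0,1,-0.73,-0.05,0,0]}}

```text
t: 14.45
tcp_pos: [0.4456, 0.1435, 0.2706]
tool_rot: [0.572, 0.82, 0.0, 0.0]
force: [1.4, 0.1, -0.1]
finger_gap: 0.999
gripper_force: 0.0
```

```bash
python3 - <<'E'
from h import *
p,R,t,s=wrist("w6");print(s["tcp_pos"])
w=cloud(p,R,t).reshape(-1,3)
k=w[(w[:,2]>.134)&(w[:,2]<.15)&(abs(w[:,0]-.444)<.05)&(abs(w[:,1]-.143)<.05)];print(len(k),k[:,2].max(),((k.max(0)+k.min(0))/2).round(4),(k.max(0)-k.min(0)).round(3),cv2.minEnclosingCircle(k[:,:2].astype(np.float32)))
E
```

```text
[0.44564384 0.14346086 0.27056354]
7023 0.14376982941298344 [0.4423 0.1418 0.1389] [0.064 0.064 0.01 ] ((0.44247308373451233, 0.14156022667884827), 0.03227914497256279)
```

View pics/w6.png

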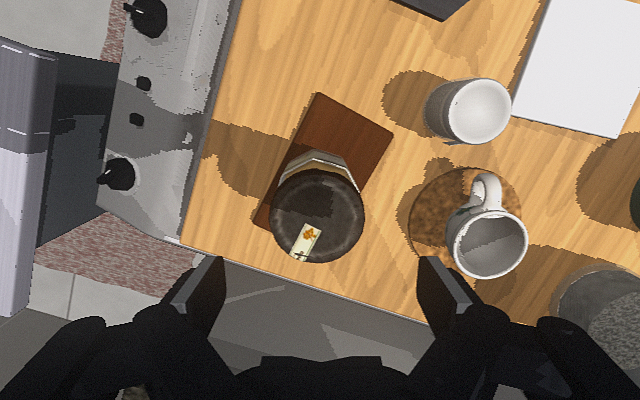

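The jar lid is at (318,215), between the fingers, and the cup stands upright on the cork. The jar is at (0.443,0.142). Descending and gripping with 45 N.

Emit:
{"name": "step_arm", "arguments": {"moves": [1,-0.013,-0.006,-0.1,0,1,-0.013,-0.006,-0.3,0,1,-0.013,-0.006,-0.48,0,1,-0.013,-0.006,-0.57,0,1,-0.013,-0.006,-0.57,0,1,-0.013,-0.006,-0.57,0,0,-0.013,-0.006,-0.57,0,0,-0.013,-0.006,-0.57,0,0,-0.013,-0.006,-0.57,0,0,-0.013,-0.006,-0.57,0,0,-0.013,-0.006,-0.57,0,0,-0.013,-0.006,-0.57,0], "grip_force": 45}}

```text
t: 16.0
tcp_pos: [0.4431, 0.1423, 0.1581]
tool_rot: [0.572, 0.82, 0.001, 0.001]
force: [0.3, -1.3, 5.9]
finger_gap: 0.777
gripper_force: 49.7
```

Emit:
{"name": "step_arm", "arguments": {"moves": [0,0,0,0.05,0,0,0,0,0.15,0,0,0,0,0.3,0,0,0,0,0.45,0,0,0,0,0.55,0,0,0,0,0.55,0,0,0,0,0.55,0]}}

```text
t: 16.88
tcp_pos: [0.4417, 0.1422, 0.2663]
tool_rot: [0.572, 0.82, -0.001, -0.001]
force: [-0.6, 0.2, -5.1]
finger_gap: 0.768
gripper_force: 52.2
```

Emit:
{"name": "step_arm", "arguments": {"moves": [0,0.08,0.08,0,0,0,0.2,0.19,0,0,0,0.35,0.34,0,0,0,0.52,0.5,0,0,0,0.68,0.66,0,0,0,0.82,0.79,0,0,0,0.92,0.88,0,0,0,0.92,0.88,0,0,0,0.92,0.88,0,0]}}

```text
t: 18.0
tcp_pos: [0.6251, 0.3177, 0.2645]
tool_rot: [0.572, 0.82, -0.002, -0.002]
force: [-0.3, 0.1, -3.0]
finger_gap: 0.77
gripper_force: 52.2
```

```bash
python3 - <<'E'
from h import *
p,R,t,s=wrist("w7");print(s["tcp_pos"],s["finger_gap"],s["force"])
W=cloud(p,R,t);w=W.reshape(-1,3)
m=((abs(W[...,2]-.0425)<.003)&(abs(W[...,0]-.625)<.08)&(abs(W[...,1]-.318)<.08)).astype(np.uint8)
m=cv2.morphologyEx(m,cv2.MORPH_OPEN,np.ones((3,3)))
r=cv2.minAreaRect((W[m>0][:,:2]*1000).astype(np.float32));print(r)
k=w[(w[:,2]>.244)&(w[:,2]<.258)&(np.hypot(w[:,0]-s["tcp_pos"][0],w[:,1]-s["tcp_pos"][1])<.045)]
print(len(k),((k.max(0)+k.min(0))/2).round(3),(k.max(0)-k.min(0)).round(3))
E
```

```text
[0.62514808 0.31765223 0.26453086] 0.7697748285465456 [-0.27844688  0.11116171 -3.03307144]
((623.3709106445312, 318.5341796875), (105.21698760986328, 103.6332015991211), 7.925150394439697)
19889 [0.625 0.32  0.251] [0.09  0.058 0.014]
```

View pics/w7.png

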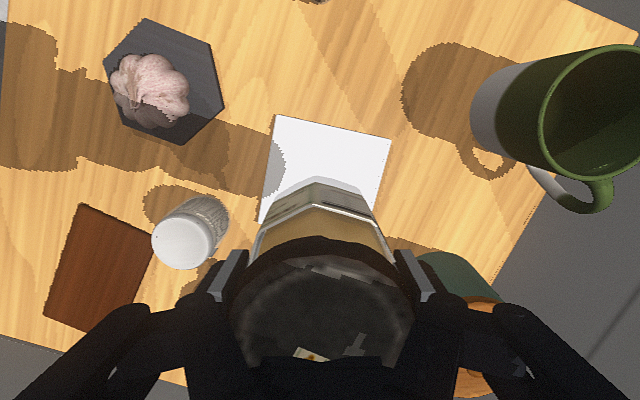

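The jar is held upright above the tile, whose centre measures (0.624,0.318). Lowering.

Emit:
{"name": "step_arm", "arguments": {"moves": [0,0,0,-0.1,0,0,0,0,-0.25,0,0,0,0,-0.4,0,0,0,0,-0.49,0,0,0,0,-0.52,0,0,0,0,-0.53,0,0,0,0,-0.53,0]}}

```text
t: 18.92
tcp_pos: [0.6272, 0.3185, 0.1621]
tool_rot: [0.572, 0.82, 0.001, 0.001]
force: [0.4, 0.7, -4.6]
finger_gap: 0.772
gripper_force: 52.2
```

Emit:
{"name": "step_arm", "arguments": {"moves": [0,-0.007,0,-0.01,0,0,-0.007,0,-0.017,0,0,-0.007,0,-0.017,0,0,-0.007,0,-0.017,0]}}

```text
t: 19.42
tcp_pos: [0.6251, 0.3184, 0.1583]
tool_rot: [0.572, 0.82, 0.0, 0.0]
force: [-2.1, -0.1, 1.4]
finger_gap: 0.771
gripper_force: 52.7
```

Contact (the jar's weight is now off the gripper). Releasing and rising.

Emit:
{"name": "step_arm", "arguments": {"moves": [0.9,0,0,0,0,1,0,0,0,0,1,0,0,0,0,1,0,0,0.05,0,1,0,0,0.2,0,1,0,0,0.4,0,1,0,0,0.55,0,1,0,0,0.55,0,1,0,0,0.55,0], "grip_force": 25}}

```text
t: 20.55
tcp_pos: [0.6246, 0.3181, 0.2671]
tool_rot: [0.572, 0.82, -0.0, -0.0]
force: [0.2, -0.3, -0.5]
finger_gap: 0.998
gripper_force: 0.0
```

Emit:
{"name": "step_arm", "arguments": {"moves": [1,-0.2,0.04,0,0,1,-0.45,0.09,0,0,1,-0.77,0.15,0,0,1,-0.77,0.15,-0.2,0,1,-0.77,0.15,-0.2,0,1,-0.77,0.15,-0.2,0]}}

```text
t: 21.3
tcp_pos: [0.472, 0.3483, 0.2274]
tool_rot: [0.573, 0.82, -0.0, 0.0]
force: [1.1, -0.4, 0.1]
finger_gap: 1.001
gripper_force: 0.0
```

```bash
python3 - <<'E'
from h import *
p,R,t,s=wrist("w8");print(s["tcp_pos"])
w=cloud(p,R,t).reshape(-1,3);k=w[(w[:,2]>.055)&(abs(w[:,0]-.47)<.045)&(abs(w[:,1]-.348)<.045)&(w[:,2]<.11)]
print(len(k),k[:,2].max(),((k.max(0)+k.min(0))/2).round(4),(k.max(0)-k.min(0)).round(3),"tip",k[k[:,2]>k[:,2].max()-.005].mean(0).round(4))
E
```

```text
[0.47204719 0.34825003 0.22739911]
4311 0.10130449985374684 [0.4697 0.348  0.0796] [0.059 0.055 0.043] tip [0.4764 0.3391 0.0985]
```

View pics/w8.png

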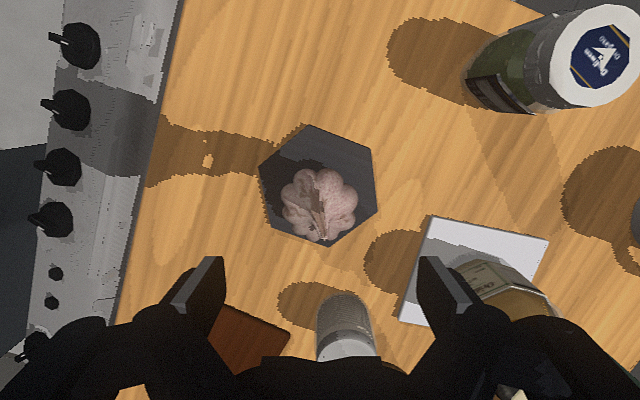

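The garlic stands at (320,205) on the hex, measured at (0.470,0.348). Descending with the same grip height as before.

Emit:
{"name": "step_arm", "arguments": {"moves": [1,-0.01,0,-0.1,0,1,-0.01,0,-0.35,0,1,-0.01,0,-0.53,0,1,-0.01,0,-0.557,0,1,-0.01,0,-0.557,0,0,-0.01,0,-0.557,0,0,-0.01,0,-0.557,0,0,-0.01,0,-0.557,0,0,-0.01,0,-0.557,0,0,-0.01,0,-0.557,0,0,-0.01,0,-0.557,0]}}

```text
t: 22.72
tcp_pos: [0.4699, 0.3487, 0.1182]
tool_rot: [0.572, 0.82, 0.001, 0.001]
force: [0.1, -0.6, 4.5]
finger_gap: 0.649
gripper_force: 25.7
```

Emit:
{"name": "step_arm", "arguments": {"moves": [0,0,0,0.05,0,0,0,0,0.2,0,0,0,0,0.4,0,0,0,0,0.5,0,0,0,0,0.5,0,0,0,0,0.5,0]}}

```text
t: 23.48
tcp_pos: [0.4686, 0.348, 0.2158]
tool_rot: [0.572, 0.82, -0.0, -0.0]
force: [0.4, 0.8, -0.4]
finger_gap: 0.644
gripper_force: 26.7
```

Emit:
{"name": "step_arm", "arguments": {"moves": [0,-0.02,-0.15,0,0,0,-0.05,-0.4,0,0,0,-0.08,-0.7,0,0,0,-0.12,-1,0,0,0,-0.12,-1,0,0,0,-0.12,-1,0,0]}}

```text
t: 24.22
tcp_pos: [0.4451, 0.1482, 0.2155]
tool_rot: [0.573, 0.82, -0.0, -0.001]
force: [0.3, 0.4, -1.0]
finger_gap: 0.649
gripper_force: 26.7
```

```bash
python3 - <<'E'
from h import *
p,R,t,s=wrist("w9");print(s["tcp_pos"],s["finger_gap"])
W=cloud(p,R,t);w=W.reshape(-1,3)
m=((abs(W[...,2]-.0425)<.003)&(abs(W[...,0]-.445)<.09)&(abs(W[...,1]-.145)<.09)).astype(np.uint8)
m=cv2.morphologyEx(m,cv2.MORPH_OPEN,np.ones((3,3)))
print(cv2.minAreaRect((W[m>0][:,:2]*1000).astype(np.float32)))
k=w[(w[:,2]>.137)&(w[:,2]<.205)&(np.hypot(w[:,0]-s["tcp_pos"][0],w[:,1]-s["tcp_pos"][1])<.029)];print(len(k),k[:,2].max(),k.mean(0))
E
```

```text
[0.44510774 0.14818729 0.21547971] 0.6491655385013808
((443.52838134765625, 145.242919921875), (138.8941192626953, 79.8907470703125), 82.1363754272461)
14964 0.2042290503526364 [0.44293157 0.15443393 0.17753274]
```

View pics/w9.png

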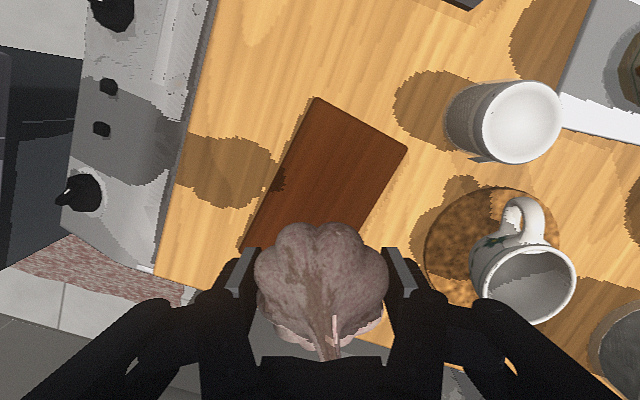

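The garlic is held upright at (320,290) over the board, whose centre measures (0.444,0.145). Lowering.

Emit:
{"name": "step_arm", "arguments": {"moves": [0,-0.005,-0.015,-0.15,0,0,-0.005,-0.015,-0.3,0,0,-0.005,-0.015,-0.42,0,0,-0.005,-0.015,-0.475,0,0,-0.005,-0.015,-0.488,0,0,-0.005,-0.015,-0.49,0,0,-0.005,-0.015,-0.49,0]}}

```text
t: 25.15
tcp_pos: [0.4447, 0.1455, 0.1187]
tool_rot: [0.572, 0.82, 0.001, 0.001]
force: [0.8, 0.7, -0.7]
finger_gap: 0.647
gripper_force: 26.7
```

Emit:
{"name": "step_arm", "arguments": {"moves": [0,0,0,-0.005,0,0,0,0,-0.005,0,0.8,0,0,-0.005,0,1,0,0,-0.005,0,1,0,0,-0.005,0,1,0,0,0.05,0,1,0,0,0.25,0,1,0,0,0.5,0,1,0,0,0.8,0,1,0,0,0.8,0,1,0,0,0.8,0]}}

```text
t: 26.52
tcp_pos: [0.4435, 0.1452, 0.2783]
tool_rot: [0.572, 0.82, -0.0, -0.0]
force: [-0.8, 0.3, -1.4]
finger_gap: 0.996
gripper_force: 0.0
```

Emit:
{"name": "step_arm", "arguments": {"moves": [1,-0.3,0.2,0.1,0,1,-0.3,0.6,0.1,0,1,-0.3,1,0.1,0,1,-0.3,1,0.1,0,1,-0.3,1,0.1,0,1,-0.3,1,0.1,0]}}

```text
t: 27.28
tcp_pos: [0.3831, 0.3443, 0.2963]
tool_rot: [0.572, 0.82, -0.002, -0.001]
force: [0.3, 0.4, -0.7]
finger_gap: 1.004
gripper_force: 0.0
```

```bash
python3 - <<'E'
from h import *
from station import manip
p=manip.snapshot("top");cv2.imwrite("pics/top1.png",p["color"]);q=manip.snapshot("side");cv2.imwrite("pics/side1.png",cv2.resize(q["color"][140:290,180:440],None,fx=3,fy=3))
for P in(p,q):
    w=cloud(P).reshape(-1,3)
    for n,(x,y),lo,hi,r in [("cup",(.592,.154),.087,.1,.036),("honey",(.624,.318),.132,.15,.04),("garlic",(.444,.145),.06,.105,.036),("spice",(.532,.246),.087,.1,.035),("herb",(.562,.481),.122,.14,.035)]:
        k=w[(np.hypot(w[:,0]-x,w[:,1]-y)<r)&(w[:,2]>lo)&(w[:,2]<hi)]
        if len(k)>5:print(n,len(k),((k.max(0)+k.min(0))/2).round(3),(k.max(0)-k.min(0)).round(3),k[:,2].max().round(3))
print(manip.sense()["tcp_pos"])
E
```

```text
cup 207 [0.593 0.156 0.092] [0.061 0.065 0.009] 0.097
honey 833 [0.625 0.318 0.138] [0.063 0.061 0.012] 0.145
garlic 542 [0.447 0.145 0.081] [0.057 0.054 0.039] 0.1
spice 419 [0.532 0.246 0.093] [0.046 0.046 0.011] 0.099
herb 433 [0.563 0.481 0.129] [0.044 0.045 0.013] 0.136
cup 109 [0.591 0.155 0.092] [0.059 0.069 0.009] 0.096
honey 348 [0.625 0.32  0.138] [0.061 0.064 0.011] 0.143
garlic 261 [0.446 0.154 0.08 ] [0.057 0.043 0.04 ] 0.1
spice 181 [0.531 0.248 0.093] [0.047 0.048 0.011] 0.099
herb 346 [0.562 0.482 0.129] [0.044 0.048 0.013] 0.135
[0.38370952 0.34384772 0.297084  ]
```

View pics/side1.png

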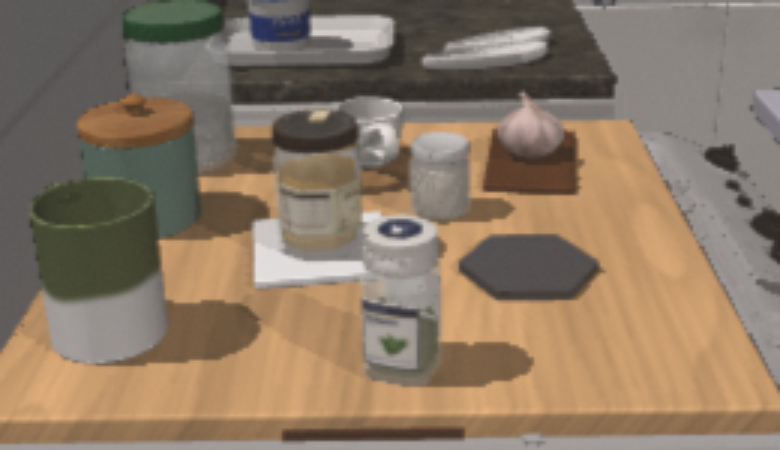

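View pics/top1.png

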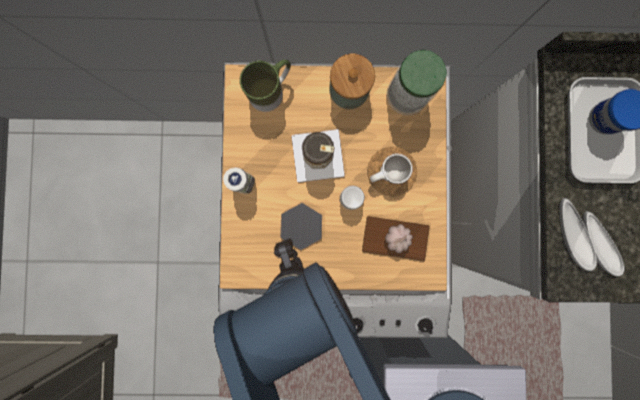

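Both views show all three things upright and centred on their mats: the jar on the tile at (318,149), the cup on the cork at (396,169) and the garlic on the board at (399,238). The spice and herb jars have not moved and the arm is clear, so I'm handing in.

```bash
python3 -c "
from station import manip;print(manip.sign_off())"
```

```text
the job is handed in; nothing more can be done
None
```

The job is handed in at about 27 s: the cup is on the cork mat, the honey jar on the white tile and the garlic on the oblong board, each upright and measured within about 3 mm of centre from above, with the spice and herb jars unmoved; the judge's result was not shown.

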